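# Free the snap-fit cover of the battery case

### The job

Open the battery case: press its orange cover down against the springy seal until you feel it come to a firm stop, gently, and while it is down squeeze the cover's two black tabs together so that the catches let go, then lift the cover off. Gently lay the cover right way up in the middle of the pale soldering board, let go of it, and leave the other things on the bench alone.

Things in the scene. Friction and masses are not known exactly. Their poses are not given: they have to be found in the camera images.
- battery_case: Grey open-topped case screwed to the bench with two cells inside and a black foam-rubber seal standing on its rim, 92 x 100 x 52 mm (x, y, z), with a screw ear on each x end. Origin: centre of its underside, on the bench. x runs between the end walls, y towards the left tab, z up. The rim is 52 mm above the origin.
- cover: Orange cover: a plate 96 x 106 x 4 mm over the case, two black tabs standing on it and two ribs 45 mm deep under its x ends (its feet when set down). Origin: middle of the plate's underside; latched, it lies 72 mm above the case's origin, axes as the case's, with 1.5 mm of play sideways. About 0.14 kg. With both tabs squeezed it lifts straight up. Cover or case cracks above 30 N between them (all contacts added up).
- cover_top (a point): Middle of the top face of the cover's plate, 4 mm above the cover's origin. Fingertips can press on it beside each tab (it reaches 53 mm from the middle along y). The seal pushes up with 4 N at rest and 0.3 N more per mm, until a rigid stop that lies, unseen, 4.8 to 18.8 mm down, different each time. The tabs are locked except in the last 1.8 mm above that stop; 11 to 16 N on it is right.
- tab_left_face (a point): Centre of the outer (pressing) face of the black tab on the cover's +y side. The tab is 26 mm wide (x), 5 mm thick and stands from the plate's top to 29 mm above the plate's underside; this point is 27 mm from the middle along y (54 mm over both tabs) and 16.5 mm above the cover's origin. Black ridges on it.
- tab_right_face (a point): The same on the cover's -y side.
- tab_left (a joint): How far the left tab is pressed in towards the middle: 0 free, 0.009 m at its stop. Spring 3 N when it starts to move, 6 N at 5.5 mm, 8.4 N at the stop. Its catch is clear of the case from about 0.0055; while the cover is not down on its stop the tab locks after about 1 mm. Breaks if squeezed by more than 30 N; 10 to 14 N is right.
- tab_right (a joint): The same for the right tab.
- board: Pale grey soldering board, loose, 105 x 135 x 30 mm (x, y, z), origin at the centre of its underside, on the bench. The cover standing on it has its origin 75 mm above the bench.
- ring_clamp_2: Bystander: wooden ring clamp, 30 x 101 x 19 mm, origin under its centre.
- graver: Bystander: graver with black handle and red collar, 15 x 132 x 15 mm, origin under its centre.
- pliers: Bystander: pliers with red handles, 147 x 49 x 10 mm, origin under its centre.
- pot: Bystander: small round pale yellow pot, 62 x 62 x 36 mm, origin under its centre.
- tin: Bystander: flat yellow tin, 59 x 81 x 26 mm, origin under its centre.
Things that resemble listed ones, but are neither listed nor needed, are in the scene too. There is more than one size of the board; the one meant has the size given above.

How it is judged:
By the outcome, as a careful person would: the job done as asked, in the order asked, and still so for the second after the job is handed in, with the robot touching nothing.
It also fails if it takes over 48 s, if anything falls off the work surface, if the arm or the gripper's body presses on something with over 40 N, if the wrist force passes 120 N, or if a joint passes its speed limit or range.

### The arm

A 6-joint arm with a two-finger parallel gripper is mounted at the origin on a cart in front of the work surface, level with it; the furniture and walls round the work are solid. World frame = base frame: x ahead of the robot, y to its left, z up, the work surface at z = 0. Lengths are in m, angles in rad, forces in N, time in s.
With the tool pointing down it reaches from about 0.425 to 0.95 m from the base axis. Payload 3.5 kg.
Tool frame: the origin (TCP) lies at the very end of the fingers, on their centre line; the grasp point (between the pads) lies 19 mm behind it (ctrl.grip_point_offset is the distance from the TCP to the grasp point, in m); z points along the fingers, y is the line along which they close (so a half turn about z gives the same grasp; the last joint's range is limited). The gripper opens to 85 mm and grips with 20 to 120 N. Pads are 22 mm wide; open, the fingers measure 114 mm over their backs; the gripper's body (76 mm by 85 mm) begins 54 mm behind the grasp point. The pads swing forward as they close: fully open they stand 13 mm farther back than shut.
Start: joints at [0.981, 0.286, 1.577, -0, 1.279, -0.15], TCP at [0.287, 0.611, 0.231] pointing down, gripper open.
Joint ranges: [-2.77, 2.77], [-0.9, 2.22], [0.21, 2.48], [-1.53, 4.67], [0.24, 2.81], [-2.84, 2.84]. Speed limits (rad/s): [2.79, 2.79, 3.14, 3.14, 3.14, 3.14].

### API

Orientations are given as a unit quaternion [x, y, z, w].
In Python, from plant import telemetry, vision, ctrl gives the robot as it stands.
- The arm moves only by the tool arm_command, never from a script. Its argument "series" is one flat list of numbers, 7 for each row, row after row: the shift along the tool's x, y, z in cm, then the turn, a rotation vector about the tool's x, y, z in degrees, then the closure, from 0 (fully open) to 1 (shut). A call has 1 to 10 rows; each row is the pose to reach, as a shift and turn from the pose commanded when the call began, along the tool's axes at that moment; what a row does not reach only later rows make up. A row lasts 1/12 s, in which the tool goes at most 41.7 mm and 7.16 degrees, less where a joint would pass 70% of its speed; a pose out of reach is approached as far as the arm can. A call with a gripper value outside its range is refused whole. The fingers move at their own pace and stop on an object; "force" is the grip in N (left out, the last holds). Time passes only in rows, so rows that repeat a pose let the fingers close. It gives the time, the measured TCP pose, the force, the opening and the grip force at its end, in the units of the state.
- telemetry.get_state(): the state, without advancing time (a new reading comes with each control period).
- vision.read_camera(name): name is "scene" or "top" or "wrist"; returns a dict with "color" (384x512x3 uint8, blue, green, red), "K" (3x3 intrinsics, pixels), "rvec" (rotation vector, rad) and "tvec" (3), from world to camera coordinates, as OpenCV has them; the wrist camera has in their place "T_tool_cam" (4x4, takes a point from camera to tool coordinates, whose origin is the TCP and whose axes are the flange's). Camera axes: x right, y down, z forward; pixel columns grow to the right and rows downward; lengths in m; the calibration is good to about 2 mm. A picture is of the moment at which its call begins: read the wrist's pose just before it. There is no depth.
- ctrl.sign_off(): hands the job in; it is judged then, once.
The state is a dict: "time": time; "qpos": joint angles; "dq": joint speeds; "joint_efforts": joint torques, N m; "eef_pos": TCP position; "tcp_rot": TCP orientation; "contact_force": force on the tool from outside, world axes, zero at the start; "wrist_torque": the same for the moment, N m; "opening": opening from 0.0 (shut) to 1.0 (fully open); "finger_force": force on a finger pad.
Only numpy, scipy, OpenCV 4.12 (cv2) and the standard library are available. Lean on these libraries where they do the work, as an engineer would, in place of code of your own. Each camera call takes 0.05 s, during which the arm holds its last target. There are 200 camera calls.

## Working session

There is one attempt and no reset: what is moved stays moved. The work goes in short steps, Python scripts to look and compute and a tool call to move; the robot and the scene stay as the last step left them, time stands still between calls to the robot, and variables do not carry over. Pictures are saved under pics/ and viewed, at most 10 in all, crops included, and the job is handed in when it is done.

Besides the shell and the picture viewer there is one more tool, called after "Call:" by a JSON object that holds its "op" and its "data". arm_command: Moves the arm, as the interface text tells. Its arguments: {"type":"object","properties":{"series":{"type":"array","items":{"type":"number"}},"force":{"type":"number"}},"required":["series"]}

```bash
mkdir -p pics; python3 - <<'E'
from plant import telemetry, vision, ctrl
import cv2, numpy as np, pickle
s=telemetry.get_state(); print(s, ctrl.grip_point_offset)
d={}
for n in("scene","top"):
    c=vision.read_camera(n); d[n]=c; cv2.imwrite(f"pics/{n}0.png",c["color"]); print(n,c["K"],c["rvec"],c["tvec"])
pickle.dump(d,open("cams.pkl","wb"))
cv2.imwrite("pics/both0.png",np.hstack([cv2.resize(d["top"]["color"],(512,384)),])) 
E
```

```text
{'time': 0.0, 'qpos': array([ 9.80987761e-01,  2.87173879e-01,  1.57819705e+00, -8.08460682e-06,
        1.27857774e+00, -1.50003730e-01]), 'dq': array([ 4.24484684e-04,  9.40626328e-05, -1.67833535e-04, -1.45560522e-03,
        4.13797462e-04,  1.76048376e-03]), 'joint_efforts': array([ 2.70867122e-04, -4.06000650e+01, -2.92621458e+01, -1.50534015e-04,
        5.76405495e-03,  1.47662712e-05]), 'eef_pos': array([0.2869957 , 0.61021908, 0.22993083]), 'tcp_rot': array([ 2.18133100e-01,  9.75918318e-01, -1.09973139e-03, -4.22276275e-04]), 'contact_force': array([ 0.26442117,  0.99779871, -0.48951068]), 'wrist_torque': array([0.00563842, 0.01226886, 0.003542  ]), 'finger_force': 0.0, 'opening': 1.0000135599121487} 0.0187
scene [[448.28980543   0.         248.09090831]
 [  0.         448.28980543 189.4461468 ]
 [  0.           0.           1.        ]] [ 2.14266509 -0.98467626  0.42055939] [-0.34824468  0.38699723  0.99470422]
top [[481.97746882   0.         257.1688723 ]
 [  0.         481.97746882 192.27487566]
 [  0.           0.           1.        ]] [ 2.1410089  -2.14739752  0.12087197] [0.06592095 0.5723437  1.33162973]
```

View pics/top0.png

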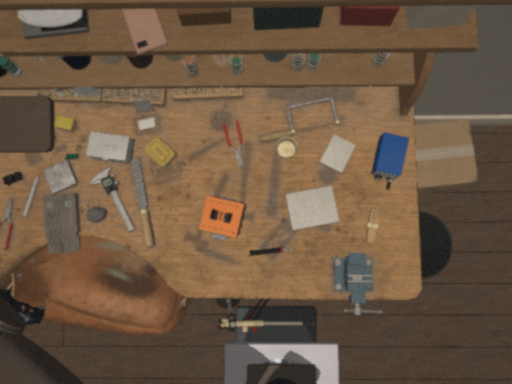

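View pics/scene0.png

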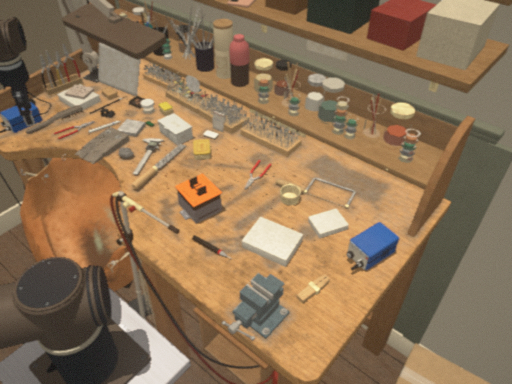

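The top view shows the orange cover at about (222,216) with its black tabs at (214,217) and (227,217). The large board is at about (313,208) and a smaller look-alike at (338,153). The scene view agrees, with the cover at (199,192) and the board at (272,240).

```bash
cat > h.py <<'E'
import cv2, numpy as np
def cam_pose(c,s=None):
    if "rvec" in c:
        R=cv2.Rodrigues(np.array(c["rvec"],float))[0]; return R.T, -R.T@np.array(c["tvec"],float).ravel()
    from scipy.spatial.transform import Rotation as Ro
    T=np.array(c["T_tool_cam"]); Rt=Ro.from_quat(s["tcp_rot"]).as_matrix()
    return Rt@T[:3,:3], Rt@T[:3,3]+s["eef_pos"]
def cast(c,px,z,s=None):
    R,o=cam_pose(c,s); px=np.atleast_2d(px).astype(float)
    d=np.c_[px,np.ones(len(px))]@np.linalg.inv(c["K"]).T@R.T
    return o+d*((z-o[2])/d[:,2])[:,None]
def blobs(m,amin):
    cs,_=cv2.findContours(m,cv2.RETR_EXTERNAL,cv2.CHAIN_APPROX_NONE)
    return sorted([k for k in cs if cv2.contourArea(k)>amin],key=cv2.contourArea)[::-1]
def rect(c,k,z,s=None):
    w=cast(c,k.reshape(-1,2),z,s)[:,:2]
    (x,y),wh,a=cv2.minAreaRect((w*1000).astype(np.float32))
    return np.round([x,y,*wh,a],1)
def orange(im):
    h=cv2.cvtColor(im,cv2.COLOR_BGR2HSV); return cv2.inRange(h,(4,190,150),(16,255,255))
E
python3 - <<'E'
import pickle; from h import *
d=pickle.load(open("cams.pkl","rb")); c=d["top"]; im=c["color"]
o=orange(im); print("cover",[rect(c,k,.076) for k in blobs(o,200)])
hv=cv2.cvtColor(im,cv2.COLOR_BGR2HSV); print(hv[216,232],hv[208,313],hv[153,338],hv[208,270])
x,y,w,h=cv2.boundingRect(blobs(o,200)[0])
blk=cv2.inRange(hv,(0,0,0),(180,255,70)); mm=np.zeros_like(blk); mm[y+5:y+h-5,x+3:x+w-3]=blk[y+5:y+h-5,x+3:x+w-3]
for k in blobs(mm,15): print("tab",k.reshape(-1,2).mean(0),rect(c,k,.101))
g=cv2.inRange(hv,(0,0,120),(180,75,255))
for k in blobs(g,400):
    p=k.reshape(-1,2).mean(0)
    if 270<p[0]<360 and 120<p[1]<240: print("board",p,rect(c,k,.03))
print(cast(c,[[313,208]],.03))
E
```

```text
cover []
[ 12 172 159] [ 20  37 179] [ 18  36 175] [ 14  76 111]Traceback (most recent call last):
  File "<stdin>", line 5, in <module>
IndexError: list index out of range
```

```bash
sed -i 's/(4,190,150),(16,255,255)/(3,190,110),(14,255,255)/' h.py
cat > m.py <<'E'
import pickle; from h import *
d=pickle.load(open("cams.pkl","rb")); c=d["top"]; im=c["color"]
hv=cv2.cvtColor(im,cv2.COLOR_BGR2HSV)
print(hv[200:232:4,204:244:4].tolist()[1])
o=orange(im); 
for k in blobs(o,80): print("cover",k.reshape(-1,2).mean(0),rect(c,k,.076))
blk=cv2.inRange(hv,(0,0,0),(180,255,70)); mm=np.zeros_like(blk); mm[205:228,206:238]=blk[205:228,206:238]
for k in blobs(mm,10): print("tab",k.reshape(-1,2).mean(0),rect(c,k,.101))
g=cv2.inRange(hv,(0,0,120),(180,60,255))
for k in blobs(g,400):
    p=k.reshape(-1,2).mean(0)
    if 270<p[0]<360 and 120<p[1]<240: print("board",p,rect(c,k,.03))
E
python3 m.py
```

```text
[[13, 150, 170], [12, 177, 205], [12, 176, 206], [11, 174, 205], [12, 173, 202], [12, 176, 197], [12, 175, 191], [12, 172, 203], [11, 174, 204], [12, 176, 199]]
tab [213.66666667 214.19047619] [505.4 180.4  13.2  21.6  76.5]
tab [227.57894737 217.26315789] [496.  143.1  13.5  18.9  89.8]
board [311.54375 207.55   ] [529.2 -90.  106.5 136.2  10.1]
board [337.10526316 153.69473684] [ 685.6 -166.1   70.4   92.4   62.5]
```

```bash
sed -i 's/(3,190,110),(14,255,255)/(3,145,140),(14,255,255)/' h.py; python3 m.py|grep cover
```

```text
cover [220.93478261 216.02173913] [502.2 163.5 106.7  97.8  76.8]
```

Call:
{"op": "arm_command", "data": {"series": [-3.8,-3.1,0,0,0,-2,0,-7.6,-6.2,0,0,0,-4,0,-11.4,-9.3,0,0,0,-6,0,-15.2,-12.4,0,0,0,-8,0,-19,-15.5,0.5,0,0,-10,0,-22.8,-18.6,1,0,0,-12,0,-26.6,-21.7,1.5,0,0,-12,0,-30.4,-24.8,2,0,0,-12,0,-34.5,-28,2,0,0,-12,0,-38.5,-31.2,2,0,0,-12,0]}}

```text
time: 0.93
eef_pos: [0.4677, 0.2339, 0.2129]
tcp_rot: [0.115, 0.993, -0.0, -0.001]
contact_force: [1.0, 0.8, -0.3]
opening: 0.999
finger_force: 0.0
```

Call:
{"op": "arm_command", "data": {"series": [0,0,0,0,0,0,0.2,0,0,0,0,0,0,0.2,0,0,0,0,0,0,0.2,0,0,0,0,0,0,0.2]}}

```text
time: 1.27
eef_pos: [0.4672, 0.2369, 0.2135]
tcp_rot: [0.114, 0.993, 0.0, -0.0]
contact_force: [-0.1, -0.7, -0.4]
opening: 0.797
finger_force: 0.0
```

```bash
python3 - <<'E'
from plant import telemetry, vision
import cv2, pickle
s=telemetry.get_state(); c=vision.read_camera("wrist"); t=telemetry.get_state()
pickle.dump((s,c),open("w1.pkl","wb")); cv2.imwrite("pics/w1.png",c["color"]); print(s["eef_pos"],s["tcp_rot"],s["contact_force"],s["opening"],c["T_tool_cam"])
E
```

```text
[0.4671783  0.23692309 0.21352867] [ 1.14222793e-01  9.93455114e-01  6.27137153e-05 -2.93881487e-04] [-0.09196519 -0.73078585 -0.41854495] 0.7971661347789379 [[ 1.40794391e-04 -9.48410198e-01 -3.17045860e-01  8.16683594e-02]
 [ 9.99999981e-01  9.05281066e-05  1.73276537e-04 -6.74891703e-04]
 [-1.35635673e-04 -3.17045878e-01  9.48410192e-01 -1.42223049e-01]
 [ 0.00000000e+00  0.00000000e+00  0.00000000e+00  1.00000000e+00]]
```

View pics/w1.png

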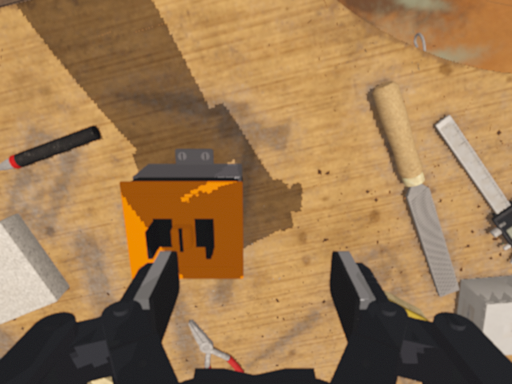

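The wrist view shows the cover over columns 121–243, rows 180–278. The tabs are near (158,236) and (205,238); the left one is merged with its shadow. The arm stopped short of the target, about 80 mm away in y.

```bash
python3 - <<'E'
import pickle; from h import *
s,c=pickle.load(open("w1.pkl","rb")); im=c["color"]
hv=cv2.cvtColor(im,cv2.COLOR_BGR2HSV); o=cv2.inRange(hv,(3,150,90),(18,255,255)); o[:170]=0;o[:,:110]=0;o[:,255:]=0
k=blobs(o,2000)[0]; h=cv2.convexHull(k); print(cv2.approxPolyDP(h,4,True).reshape(-1,2).tolist())
print("cover",rect(c,k,.076,s))
# edge-fit at plate top: corners from the unobstructed edges
print("px corners world", cast(c,[[121,181],[243,180],[243,277]],.076,s).round(4).tolist())
b=cv2.inRange(hv,(0,0,0),(180,255,60)); b[:210]=0;b[260:]=0;b[:,:140]=0;b[:,225:]=0
for k in blobs(b,30): print(cv2.boundingRect(k), rect(c,k,.101,s))
E
```

```text
[[242, 181], [242, 278], [131, 278], [120, 181]]
cover [501.  163.7 106.5  97.2  76.9]
px corners world [[0.4431, 0.1253, 0.076], [0.4659, 0.2269, 0.076], [0.5582, 0.2044, 0.076]]
(146, 220, 26, 38) [492.3 150.4  20.9  33.6  76.9]
(195, 220, 19, 38) [500.7 186.7  13.8  33.7  77.3]
(168, 252, 9, 8) [509.3 155.8   7.1   6.6  76.9]
```

Call:
{"op": "arm_command", "data": {"series": [-1,-1.3,1.5,0,0,0,0.25,-2,-2.6,3,0,0,0,0.25,-3,-3.9,4.5,0,0,0,0.25,-4,-5.2,6,0,0,0,0.25,-4.95,-6.36,7.5,0,0,0,0.25,-4.95,-6.36,9,0,0,0,0.25,-4.95,-6.36,10.3,0,0,0,0.25,-4.95,-6.36,10.3,0,0,0,0.25,-4.95,-6.36,10.3,0,0,0,0.25,-4.95,-6.36,10.3,0,0,0,0.25], "force": 20}}

```text
time: 2.15
eef_pos: [0.5017, 0.1638, 0.1116]
tcp_rot: [0.114, 0.993, 0.0, 0.001]
contact_force: [0.0, -0.3, 0.9]
opening: 0.748
finger_force: 0.0
```

```bash
python3 - <<'E'
from plant import telemetry, vision
import cv2, pickle
s=telemetry.get_state(); c=vision.read_camera("wrist")
pickle.dump((s,c),open("w2.pkl","wb")); cv2.imwrite("pics/w2.png",c["color"]); print({k:s[k].round(4) for k in("eef_pos","tcp_rot","contact_force")},s["opening"])
E
```

```text
{'eef_pos': array([0.5017, 0.1638, 0.1116]), 'tcp_rot': array([1.140e-01, 9.935e-01, 2.000e-04, 6.000e-04]), 'contact_force': array([ 0.035 , -0.2613,  0.9488])} 0.7475030353145716
```

View pics/w2.png

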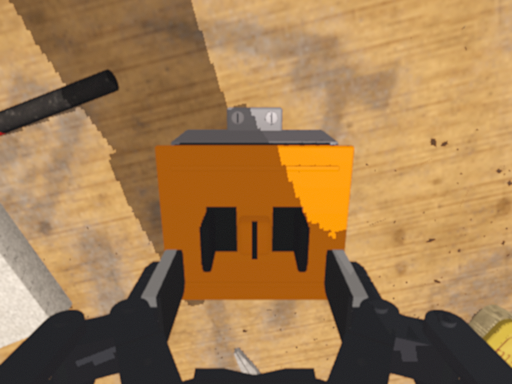

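The cover is centred between the fingers: columns 158–353, with the fingers at about 170 and 340. The fingertips clear both tabs, so I'll go down.

Call:
{"op": "arm_command", "data": {"series": [0,0,1,0,0,0,0.25,0,0,2,0,0,0,0.25,0,0,2.7,0,0,0,0.25,0,0,2.9,0,0,0,0.25,0,0,3.1,0,0,0,0.25,0,0,3.1,0,0,0,0.25,0,0,3.1,0,0,0,0.25]}}

```text
time: 2.78
eef_pos: [0.5016, 0.1627, 0.0797]
tcp_rot: [0.115, 0.993, 0.0, 0.0]
contact_force: [-0.6, -0.0, -0.1]
opening: 0.751
finger_force: 0.0
```

Call:
{"op": "arm_command", "data": {"series": [0,0,0.2,0,0,0,0.25,0,0,0.4,0,0,0,0.25,0,0,0.4,0,0,0,0.25,0,0,0.4,0,0,0,0.25]}}

```text
time: 3.12
eef_pos: [0.5014, 0.1627, 0.0757]
tcp_rot: [0.115, 0.993, -0.0, -0.0]
contact_force: [-1.0, -0.1, 0.6]
opening: 0.751
finger_force: 0.0
```

Call:
{"op": "arm_command", "data": {"series": [0,0,0.15,0,0,0,0.25,0,0,0.3,0,0,0,0.25,0,0,0.3,0,0,0,0.25,0,0,0.3,0,0,0,0.25]}}

```text
time: 3.45
eef_pos: [0.5013, 0.1627, 0.0726]
tcp_rot: [0.115, 0.993, -0.0, -0.0]
contact_force: [0.1, -0.4, 0.8]
opening: 0.749
finger_force: 0.0
```

Call:
{"op": "arm_command", "data": {"series": [0,0,0.15,0,0,0,0.25,0,0,0.3,0,0,0,0.25,0,0,0.3,0,0,0,0.25,0,0,0.3,0,0,0,0.25]}}

```text
time: 3.78
eef_pos: [0.5016, 0.1628, 0.07]
tcp_rot: [0.115, 0.993, 0.0, 0.0]
contact_force: [0.2, -0.0, 0.6]
opening: 0.746
finger_force: 0.6
```

Call:
{"op": "arm_command", "data": {"series": [0,0,0.1,0,0,0,0.25,0,0,0.2,0,0,0,0.25,0,0,0.2,0,0,0,0.25,0,0,0.2,0,0,0,0.25]}}

```text
time: 4.12
eef_pos: [0.5016, 0.1628, 0.0679]
tcp_rot: [0.115, 0.993, 0.0, 0.0]
contact_force: [0.2, -0.4, 2.7]
opening: 0.747
finger_force: 1.4
```

Call:
{"op": "arm_command", "data": {"series": [0,0,0.1,0,0,0,0.25,0,0,0.2,0,0,0,0.25,0,0,0.2,0,0,0,0.25,0,0,0.2,0,0,0,0.25]}}

```text
time: 4.45
eef_pos: [0.5016, 0.1628, 0.0659]
tcp_rot: [0.115, 0.993, 0.0, 0.0]
contact_force: [0.6, 0.3, 3.3]
opening: 0.752
finger_force: 1.7
```

Call:
{"op": "arm_command", "data": {"series": [0,0,0.1,0,0,0,0.25,0,0,0.2,0,0,0,0.25,0,0,0.2,0,0,0,0.25,0,0,0.2,0,0,0,0.25]}}

```text
time: 4.78
eef_pos: [0.5017, 0.1628, 0.0638]
tcp_rot: [0.115, 0.993, 0.0, 0.0]
contact_force: [-1.0, -0.5, 3.5]
opening: 0.746
finger_force: 2.0
```

Call:
{"op": "arm_command", "data": {"series": [0,0,0.1,0,0,0,0.25,0,0,0.1,0,0,0,0.25,0,0,0.1,0,0,0,0.25]}}

```text
time: 5.03
eef_pos: [0.5016, 0.1628, 0.0628]
tcp_rot: [0.115, 0.993, 0.0, 0.0]
contact_force: [0.1, 0.3, 4.3]
opening: 0.748
finger_force: 2.2
```

Call:
{"op": "arm_command", "data": {"series": [0,0,0.1,0,0,0,0.25,0,0,0.1,0,0,0,0.25,0,0,0.1,0,0,0,0.25]}}

```text
time: 5.28
eef_pos: [0.5016, 0.1628, 0.0618]
tcp_rot: [0.115, 0.993, 0.0, 0.0]
contact_force: [-0.4, 0.1, 4.8]
opening: 0.748
finger_force: 2.3
```

Call:
{"op": "arm_command", "data": {"series": [0,0,0.1,0,0,0,0.25,0,0,0.1,0,0,0,0.25,0,0,0.1,0,0,0,0.25]}}

```text
time: 5.53
eef_pos: [0.5016, 0.1628, 0.0608]
tcp_rot: [0.115, 0.993, 0.0, 0.0]
contact_force: [-0.1, 0.4, 5.4]
opening: 0.75
finger_force: 2.5
```

Call:
{"op": "arm_command", "data": {"series": [0,0,0.1,0,0,0,0.25,0,0,0.1,0,0,0,0.25,0,0,0.1,0,0,0,0.25]}}

```text
time: 5.78
eef_pos: [0.5016, 0.1628, 0.0599]
tcp_rot: [0.115, 0.993, 0.0, 0.0]
contact_force: [-1.5, 0.3, 5.2]
opening: 0.748
finger_force: 2.6
```

Call:
{"op": "arm_command", "data": {"series": [0,0,0.1,0,0,0,0.25,0,0,0.1,0,0,0,0.25,0,0,0.1,0,0,0,0.25]}}

```text
time: 6.03
eef_pos: [0.5016, 0.1628, 0.0589]
tcp_rot: [0.115, 0.993, 0.0, 0.0]
contact_force: [0.7, 0.0, 6.1]
opening: 0.749
finger_force: 2.8
```

Call:
{"op": "arm_command", "data": {"series": [0,0,0.1,0,0,0,0.25,0,0,0.1,0,0,0,0.25,0,0,0.1,0,0,0,0.25]}}

```text
time: 6.28
eef_pos: [0.5016, 0.1628, 0.0581]
tcp_rot: [0.115, 0.993, 0.0, 0.0]
contact_force: [-0.8, -0.0, 5.5]
opening: 0.75
finger_force: 3.0
```

Call:
{"op": "arm_command", "data": {"series": [0,0,0.1,0,0,0,0.25,0,0,0.1,0,0,0,0.25,0,0,0.1,0,0,0,0.25]}}

```text
time: 6.53
eef_pos: [0.5017, 0.1628, 0.058]
tcp_rot: [0.115, 0.993, -0.0, -0.0]
contact_force: [-3.2, -1.1, 11.1]
opening: 0.748
finger_force: 5.6
```

Firm stop: the force jumped from 5.5 to 11 N with no further travel. Next I'll close on the tabs in small steps, backing the arm up as the pads swing forward.

Call:
{"op": "arm_command", "data": {"series": [0,0,0,0,0,0,0.275,0,0,-0.06,0,0,0,0.3,0,0,-0.06,0,0,0,0.3,0,0,-0.06,0,0,0,0.3]}}

```text
time: 6.87
eef_pos: [0.5024, 0.1629, 0.059]
tcp_rot: [0.115, 0.993, 0.0, 0.001]
contact_force: [-2.8, -0.2, 12.2]
opening: 0.704
finger_force: 5.8
```

Call:
{"op": "arm_command", "data": {"series": [0,0,-0.04,0,0,0,0.325,0,0,-0.08,0,0,0,0.35,0,0,-0.08,0,0,0,0.35,0,0,-0.08,0,0,0,0.35]}}

```text
time: 7.2
eef_pos: [0.5028, 0.1628, 0.06]
tcp_rot: [0.115, 0.993, 0.0, 0.001]
contact_force: [-1.6, -1.2, 11.8]
opening: 0.651
finger_force: 5.8
```

Call:
{"op": "arm_command", "data": {"series": [0,0,-0.04,0,0,0,0.375,0,0,-0.07,0,0,0,0.4,0,0,-0.07,0,0,0,0.4,0,0,-0.07,0,0,0,0.4]}}

```text
time: 7.53
eef_pos: [0.5029, 0.1628, 0.0608]
tcp_rot: [0.115, 0.993, 0.0, 0.001]
contact_force: [-2.0, 0.8, 11.1]
opening: 0.6
finger_force: 9.5
```

Call:
{"op": "arm_command", "data": {"series": [0,0,-0.02,0,0,0,0.425,0,0,-0.05,0,0,0,0.45,0,0,-0.05,0,0,0,0.45,0,0,-0.05,0,0,0,0.45]}}

```text
time: 7.87
eef_pos: [0.5029, 0.1629, 0.0615]
tcp_rot: [0.115, 0.993, 0.0, 0.001]
contact_force: [-2.3, -0.6, 12.7]
opening: 0.554
finger_force: 10.8
```

Call:
{"op": "arm_command", "data": {"series": [0,0,-0.03,0,0,0,0.475,0,0,-0.06,0,0,0,0.5,0,0,-0.06,0,0,0,0.5,0,0,-0.06,0,0,0,0.5]}}

```text
time: 8.2
eef_pos: [0.5029, 0.1629, 0.0622]
tcp_rot: [0.115, 0.993, 0.0, 0.001]
contact_force: [-2.1, -0.9, 13.4]
opening: 0.504
finger_force: 11.8
```

Call:
{"op": "arm_command", "data": {"series": [0,0,-0.03,0,0,0,0.525,0,0,-0.06,0,0,0,0.55,0,0,-0.06,0,0,0,0.55,0,0,-0.06,0,0,0,0.55]}}

```text
time: 8.53
eef_pos: [0.5029, 0.1629, 0.0627]
tcp_rot: [0.115, 0.993, 0.0, 0.001]
contact_force: [-2.3, -0.2, 12.6]
opening: 0.45
finger_force: 12.6
```

Call:
{"op": "arm_command", "data": {"series": [0,0,-0.15,0,0,0,0.56,0,0,-0.3,0,0,0,0.56,0,0,-0.6,0,0,0,0.56,0,0,-1,0,0,0,0.56,0,0,-1.5,0,0,0,0.56,0,0,-2,0,0,0,0.56,0,0,-2.5,0,0,0,0.56,0,0,-3,0,0,0,0.56,0,0,-3,0,0,0,0.56,0,0,-3,0,0,0,0.56]}}

```text
time: 9.37
eef_pos: [0.5004, 0.1627, 0.09]
tcp_rot: [0.115, 0.993, -0.0, -0.001]
contact_force: [-0.2, -0.7, -1.7]
opening: 0.442
finger_force: 8.1
```

```bash
python3 - <<'E'
from plant import telemetry, vision
import cv2, pickle
s=telemetry.get_state(); c=vision.read_camera("scene")
cv2.imwrite("pics/s2.png",cv2.resize(c["color"][110:290,120:340],None,fx=3,fy=3)); print(s["eef_pos"],s["contact_force"],s["opening"],s["finger_force"])
E
```

```text
[0.50043377 0.16274648 0.09002592] [-0.20933924 -0.65340239 -1.65109586] 0.44175802870284386 8.116346367169172
```

View pics/s2.png

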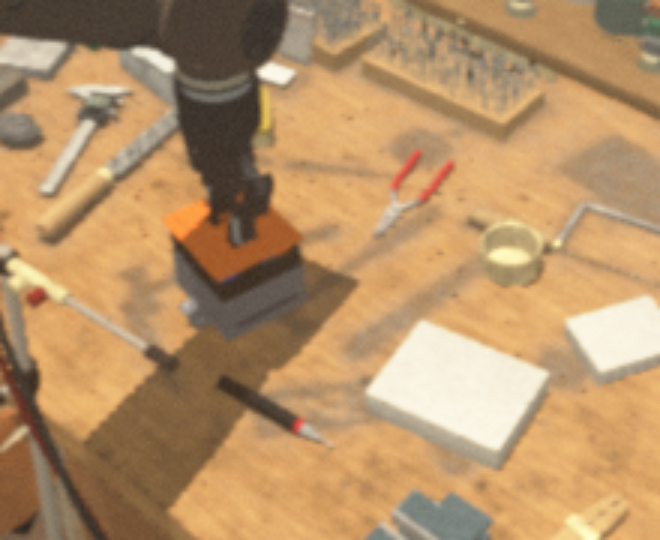

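The cover is free: the wrist reads −1.7 N, which is its weight. The scene crop shows it at about (235,240), just above the case, with the board clear at about (460,390). I'll raise it and carry it over.

Call:
{"op": "arm_command", "data": {"series": [0,0,-1,0,0,0,0.56,0,0,-2.5,0,0,0,0.56,0,0,-4,0,0,0,0.56,0,0,-5.5,0,0,0,0.56,0,0,-7,0,0,0,0.56,0,0,-8,0,0,0,0.56,0,0,-8,0,0,0,0.56]}}

```text
time: 10.0
eef_pos: [0.5029, 0.163, 0.1735]
tcp_rot: [0.115, 0.993, 0.001, 0.002]
contact_force: [-0.2, 0.1, -1.1]
opening: 0.443
finger_force: 8.1
```

Call:
{"op": "arm_command", "data": {"series": [-0.4,-1,0,0,0,-1,0.56,-1.2,-3.3,0,0,0,-3,0.56,-2.1,-5.8,0,0,0,-6,0.56,-3,-8.3,0,0,0,-9,0.56,-3.9,-10.8,0,0,0,-12,0.56,-4.8,-13.3,0,0,0,-15,0.56,-5.7,-15.8,0,0,0,-18,0.56,-6.6,-18.3,0,0,0,-21,0.56,-7.5,-20.8,0,0,0,-23.3,0.56,-8.2,-22.8,0,0,0,-23.3,0.56]}}

```text
time: 10.83
eef_pos: [0.5286, -0.0795, 0.1695]
tcp_rot: [-0.088, 0.996, 0.0, -0.001]
contact_force: [-0.2, -0.3, -1.5]
opening: 0.445
finger_force: 8.1
```

Call:
{"op": "arm_command", "data": {"series": [0,0,0,0,0,0,0.56,0,0,0,0,0,0,0.56,0,0,0,0,0,0,0.56,0,0,0,0,0,0,0.56]}}

```text
time: 11.17
eef_pos: [0.5288, -0.0768, 0.1699]
tcp_rot: [-0.089, 0.996, 0.0, -0.001]
contact_force: [0.8, 0.1, -1.5]
opening: 0.437
finger_force: 8.1
```

```bash
python3 - <<'E'
from plant import telemetry, vision
from h import *
import pickle
s=telemetry.get_state(); c=vision.read_camera("wrist")
pickle.dump((s,c),open("w3.pkl","wb")); cv2.imwrite("pics/w3.png",c["color"])
x,y,_,_=s["tcp_rot"]; print(s["eef_pos"],2*np.degrees(np.arctan2(y,x))-90,s["contact_force"],s["opening"],s["finger_force"])
E
```

```text
[ 0.52876295 -0.07684742  0.16993967] 100.15625436581635 [ 0.8431907   0.06528664 -1.51781462] 0.43701065684907364 8.11327730625635
```

View pics/w3.png

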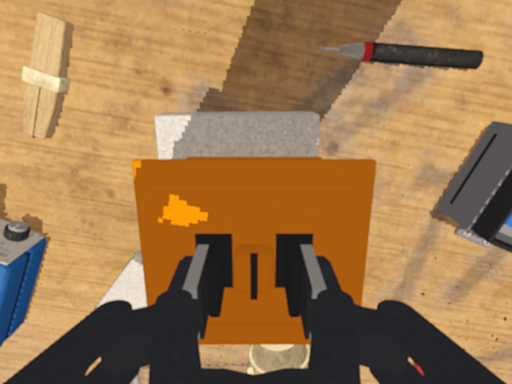

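The cover is held level, with corners at (134,159) and (375,159). The board's far edge shows behind it, from (156,114) to (319,111).

```bash
python3 - <<'E'
import pickle; from h import *
s,c=pickle.load(open("w3.pkl","rb"))
for z in(.170,.173,.176): print(z,cast(c,[[134,159],[375,159],[200,343],[309,343]],z,s)[:,:2].round(4).tolist())
b=cast(c,[[156,114],[319,111]],.03,s)[:,:2]; print(b.round(4).tolist(),np.linalg.norm(b[1]-b[0]))
u=(b[1]-b[0])/np.linalg.norm(b[1]-b[0]); n=np.array([-u[1],u[0]]); print(np.degrees(np.arctan2(*u[::-1])),"centre",b.mean(0)+n*.0525,b.mean(0)-n*.0525)
E
```

```text
0.17 [[0.4895, -0.1362], [0.4714, -0.0355], [0.5804, -0.0964], [0.5706, -0.0413]]
0.173 [[0.4886, -0.1353], [0.471, -0.0367], [0.5776, -0.0963], [0.568, -0.0423]]
0.176 [[0.4877, -0.1344], [0.4705, -0.0379], [0.5748, -0.0962], [0.5654, -0.0434]]
[[0.4895, -0.1648], [0.464, -0.0357]] 0.1315743737685746
101.18864192240828 centre [ 0.42523153 -0.11043715] [ 0.52823587 -0.09006296]
```

Call:
{"op": "arm_command", "data": {"series": [0.1,-0.6,0.8,0,0,0,0.56,0.23,-1.28,2,0,0,0,0.56,0.23,-1.28,3.2,0,0,0,0.56,0.23,-1.28,4.4,0,0,0,0.56,0.23,-1.28,5.6,0,0,0,0.56,0.23,-1.28,6.6,0,0,0,0.56,0.23,-1.28,7.2,0,0,0,0.56,0.23,-1.28,7.6,0,0,0,0.56,0.23,-1.28,7.6,0,0,0,0.56]}}

```text
time: 11.97
eef_pos: [0.5287, -0.0907, 0.0933]
tcp_rot: [-0.088, 0.996, 0.0, -0.001]
contact_force: [-0.2, -0.4, -0.2]
opening: 0.442
finger_force: 8.1
```

Call:
{"op": "arm_command", "data": {"series": [0,0,0.2,0,0,0,0.56,0,0,0.4,0,0,0,0.56,0,0,0.6,0,0,0,0.56,0,0,0.8,0,0,0,0.56,0,0,0.8,0,0,0,0.56]}}

```text
time: 12.38
eef_pos: [0.5291, -0.0909, 0.0863]
tcp_rot: [-0.088, 0.996, 0.0, -0.0]
contact_force: [-0.1, 0.5, -1.7]
opening: 0.44
finger_force: 8.1
```

Call:
{"op": "arm_command", "data": {"series": [0,0,0.15,0,0,0,0.56,0,0,0.3,0,0,0,0.56,0,0,0.45,0,0,0,0.56,0,0,0.6,0,0,0,0.56,0,0,0.6,0,0,0,0.56,0,0,0.6,0,0,0,0.56]}}

```text
time: 12.88
eef_pos: [0.5291, -0.0909, 0.0804]
tcp_rot: [-0.088, 0.996, 0.0, -0.0]
contact_force: [-0.6, 0.2, -1.9]
opening: 0.443
finger_force: 8.1
```

Call:
{"op": "arm_command", "data": {"series": [0,0,0.1,0,0,0,0.56,0,0,0.2,0,0,0,0.56,0,0,0.2,0,0,0,0.56,0,0,0.2,0,0,0,0.56]}}

```text
time: 13.22
eef_pos: [0.5297, -0.0911, 0.079]
tcp_rot: [-0.088, 0.996, -0.0, 0.001]
contact_force: [0.5, 0.4, 0.4]
opening: 0.437
finger_force: 8.0
```

Contact with the board at TCP 0.079 m, with about 2 N on it. I'll release slowly and follow the pads' retraction downward so the cover isn't dragged up.

Call:
{"op": "arm_command", "data": {"series": [0,0,0.03,0,0,0,0.52,0,0,0.07,0,0,0,0.48,0,0,0.12,0,0,0,0.44,0,0,0.17,0,0,0,0.4,0,0,0.23,0,0,0,0.36,0,0,0.25,0,0,0,0.32,0,0,0.25,0,0,0,0.28,0,0,0.25,0,0,0,0.25,0,0,0.25,0,0,0,0.25]}}

```text
time: 13.97
eef_pos: [0.5293, -0.091, 0.0761]
tcp_rot: [-0.088, 0.996, -0.0, 0.0]
contact_force: [-0.2, 1.0, 0.0]
opening: 0.751
finger_force: 0.0
```

Call:
{"op": "arm_command", "data": {"series": [0,0,-0.3,0,0,0,0.2,0,0,-0.8,0,0,0,0.2,0,0,-1.6,0,0,0,0.2,0,0,-3,0,0,0,0.2,0,0,-5,0,0,0,0.2,0,0,-7.5,0,0,0,0.2,0,0,-10,0,0,0,0.2,0,0,-12,0,0,0,0.2,0,0,-12,0,0,0,0.2,0,0,-12,0,0,0,0.2]}}

```text
time: 14.8
eef_pos: [0.5302, -0.0913, 0.1984]
tcp_rot: [-0.088, 0.996, -0.001, 0.002]
contact_force: [0.7, -0.5, 0.9]
opening: 0.803
finger_force: 0.0
```

```bash
python3 - <<'E'
from plant import telemetry, vision
from h import *
s=telemetry.get_state(); c=vision.read_camera("wrist"); cv2.imwrite("pics/w4.png",c["color"])
print(s["eef_pos"],s["contact_force"],s["opening"])
hv=cv2.cvtColor(c["color"],cv2.COLOR_BGR2HSV); o=cv2.inRange(hv,(3,150,90),(18,255,255))
for k in blobs(o,3000): print(cv2.boundingRect(k),"cover",rect(c,k,.079,s))
E
```

```text
[ 0.53023396 -0.09131893  0.19836383] [ 0.67873371 -0.48858054  0.91753438] 0.8034214995534799
(188, 123, 136, 115) cover [528.8 -91.4  95.1 105.8  10.1]
```

View pics/w4.png

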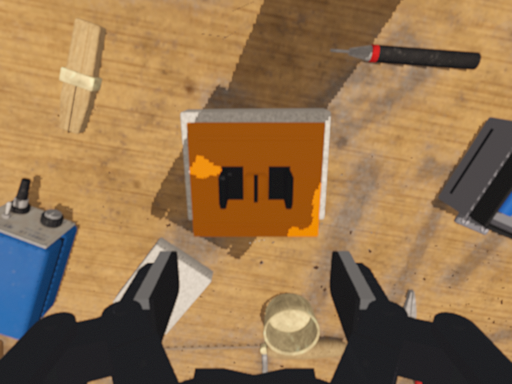

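The cover stands right way up on the board, over columns 188–324 and rows 123–238. Its centre is within 2 mm of the board's, and the gripper is clear.

```bash
python3 -c "
from plant import ctrl; print(ctrl.sign_off())"
```

```text
the job is handed in; nothing more can be done
None
```

The cover was pressed to its stop, unlatched and lifted off. It now lies right way up within 2 mm of the middle of the soldering board, let go with the gripper clear, and the job was handed in at about 15 s of robot time; the sign-off gave no verdict.

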